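# Hold the lens gauge open at its third click

### The arm

A 6-joint arm with a two-finger parallel gripper is mounted at the origin on a cart in front of the work surface, level with it; the furniture and walls round the work are solid. World frame = base frame: x ahead of the robot, y to its left, z up, the work surface at z = 0. Lengths are in m, angles in degrees, forces in N, time in s.
With the tool pointing down it reaches from about 0.3 to 0.75 m from the base axis. Payload 8.5 kg.
Tool frame: the origin (TCP) lies at the very end of the fingers, on their centre line; the grasp point (between the pads) lies 19 mm behind it (env.hold_point_z is the distance from the TCP to the grasp point, in m); z points along the fingers, y is the line along which they close (so a half turn about z gives the same grasp; the last joint's range is limited). The gripper opens to 85 mm and grips with 20 to 120 N. Pads are 22 mm wide; open, the fingers measure 114 mm over their backs; the gripper's body (76 mm by 85 mm) begins 54 mm behind the grasp point. The pads swing forward as they close: fully open they stand 13 mm farther back than shut.
Start: joints at [-77.653, 21.807, 74.336, -0, 83.858, -12.336], TCP at [0.23, -0.5, 0.231] pointing down, gripper open.
Joint ranges: [-178.18, 178.18], [-50.72, 133.34], [12.68, 142.11], [-81.47, 261.47], [9.98, 163.14], [-165.26, 165.26]. Speed limits (degrees/s): [136.94, 136.94, 180, 180, 180, 180].

### API

Orientations are given as a 3x3 rotation matrix whose columns are the frame's x, y, z axes.
In Python, from rig import env, optics gives the robot as it stands.
- The arm moves only by the shell command python3 -m jog 'ROWS' [OPENING] [FORCE]. ROWS is JSON, a list of rows, each an object with "linear": the shift along the tool's x, y, z in units of 40 mm (1.0 is 40 mm), a list of three; "roll": the turn about the tool's z in units of 5 degrees (1.0 is 5 degrees). A call has 1 to 12 rows; each row shifts and turns the commanded pose from where the row before left it, along the tool's axes as they then stand; what a row does not reach is not made up. A row lasts 1/12 s, in which the tool goes at most 41.7 mm and 7.16 degrees, less where a joint would pass 70% of its speed; a pose out of reach is approached as far as the arm can. A call is refused whole if a number of a shift passes 1 or a number of a turn 1, either way. A call with a gripper value outside its range is refused whole. OPENING is the opening, from -1 (shut) to 1 (fully open), set as the call begins (- or left out, the last holds). The fingers move at their own pace and stop on an object; FORCE is the grip in N (left out, the last holds). Time passes only in rows, so rows that do not move let the fingers close. It gives the time, the measured TCP pose, the force, the opening and the grip force at its end, in the units of the state.
- env.observe(): the state, without advancing time (a new reading comes with each control period).
- optics.get_image(name): name is "scene" or "top"; returns the picture (400x640x3 uint8, red, green, blue); there is no depth.
- optics.calibration(name): a dict with "fov_y" (degrees; the focal length in pixels is half the picture's height over the tangent of half this angle, whatever the lens; pixels are square), "cx", "cy" (the principal point, pixels), "T" (4x4, takes a point from camera to world coordinates). Camera axes: x right, y down, z forward; pixel columns grow to the right and rows downward; lengths in m; the calibration is good to about 2 mm. A picture is of the moment at which its call begins. calibration takes no time and is no camera call.
- env.close_job(): hands the job in; it is judged then, once.
The state is a dict: "time_s": time; "q": joint angles; "qvel": joint speeds; "joint_efforts": joint torques, N m; "position": TCP position; "tool_rot": TCP orientation; "ft_force": force on the tool from outside, world axes, zero at the start; "wrist_torque": the same for the moment, N m; "grip_width": finger opening in m; "gripper_force": force on a finger pad.
Only numpy, scipy, OpenCV 4.12 (cv2) and the standard library are available. Lean on these libraries where they do the work, as an engineer would, in place of code of your own. Each camera call takes 0.05 s, during which the arm holds its last target. There are 200 camera calls.

### The job

A dropper bottle was left standing on the base of the lens gauge, in the way of its hand lever. First lift it off and stand it upright on the desk, away from the gauge; only then push the gauge's lever round against its spring by exactly three clicks, feeling for each one and never going on to a fourth. Finish while still holding the lever in its third click, since it springs back if let go, and leave the other things on the desk and gauge where they are.

Things in the scene. Friction and masses are not known exactly. Their poses are not given: they have to be found in the camera images.
- gauge: Lens gauge, fixed to the desk: grey base plate 220 (its x) x 150 (its y) x 12 mm; origin under the plate's centre, on the desk. At its front (-x, the robot's side) the lever sweeps over the plate; at its back two jaws up to 57 mm high, which the lever opens 3 mm a click. Yaw up to 0.35 rad either way.
- lever_pivot (a point): On the lever's upright axis, 20 mm to +x of the gauge's centre, 64 mm above the desk. A click, pushing slowly at the post: the push sinks from about 10 N to 5 N on the way to the next notch, is least just before it, then climbs steeply to 10 N again through it; that rise is the click. It is clearest with fingers loosely round the post, one pushing; a hard pinch blurs it.
- lever_grip (a point): Middle of the lever's grip: a black upright round post, 14 mm diameter, at the lever's end, 105 mm from lever_pivot; free from 39 mm (top of the lever's flat arm) to 85 mm above the desk. This point is 64 mm above the desk and moves with the lever. Pinch it from above or push it sideways.
- lever (a joint): Turn of the lever, rad: 0 at rest on its stop (post at x -72, y +50 mm in the gauge frame); grows anticlockwise seen from above, the post sweeping across the plate's front to the gauge's -y. Notches at 0.22, 0.44, 0.66 (third), 0.88 and 1.10 (end stop): 23 mm a click at the post, each crossed midway between notches. A spring always pulls back; let go, it returns to 0.
- dropper_bottle: Brown dropper bottle with black rubber bulb, loose, upright on the gauge's plate (its underside 12 mm above the desk), in the post's sweep, 50 to 75 mm from the post at rest. Round, 102 mm high, 34 mm diameter over the lower 60 mm, 24 mm at 70 mm, 13 mm at the bulb; about 70 g. Origin: centre of its underside, z up. Fingers that close towards and away from lever_pivot miss the post.
- block_cup: White lens block like a small top hat, 25 mm wide, 17 mm high, standing on the back left corner of the gauge's plate; bystander, origin under its centre.
- driver: Screwdriver 152 mm long with a 15 mm handle, lying on the desk left of the gauge; bystander, origin under its middle.
- frame_specs: Black-rimmed spectacles 129 mm wide, 33 mm high, on the desk left of the gauge; bystander, origin under the middle.
- flat_pliers: Flat pliers 106 mm long lying on the desk left of the gauge; bystander, origin under the middle.
Mind the look-alikes: they are no part of the job. Leave any blue look-alike of the dropper_bottle alone.

How it is judged:
By the outcome, as a careful person would: the job done as asked, in the order asked, and still so for the second after the job is handed in, while the arm keeps its last pose, push and grip.
It also fails if it takes over 64 s, if anything falls off the work surface, if the arm or the gripper's body presses on something with over 40 N, if the wrist force passes 120 N, or if a joint passes its speed limit or range.

## Working session

There is one attempt and no reset: what is moved stays moved. The work goes in short steps, Python scripts to look and compute and a shell command to move; the robot and the scene stay as the last step left them, time stands still between calls to the robot, and variables do not carry over. Pictures are saved under pics/ and viewed, at most 10 in all, crops included, and the job is handed in when it is done.

```bash
mkdir -p pics
python3 - <<'E'
from rig import env, optics
import cv2,json
for n in("scene","top"):
    cv2.imwrite(f"pics/{n}0.png",optics.get_image(n)[:,:,::-1]); c=optics.calibration(n);print(n,c)
s=env.observe();print(s)
E
```

```text
scene {'fov_y': 49.76158234624385, 'cx': 322.37666619316695, 'cy': 205.0128707541776, 'T': array([[-0.53911724, -0.63281947,  0.55578064, -0.01208181],
       [-0.84220506,  0.41021079, -0.34988246,  0.44613481],
       [-0.00657479, -0.65670893, -0.75411548,  0.77171643],
       [ 0.        ,  0.        ,  0.        ,  1.        ]])}
top {'fov_y': 44.10432634010131, 'cx': 327.24285806814504, 'cy': 191.14808230437174, 'T': array([[ 9.92441580e-02, -9.69116289e-01,  2.25752552e-01,
         2.75604309e-01],
       [-9.95063030e-01, -9.67482729e-02,  2.21209700e-02,
         1.08917177e-01],
       [ 4.03377130e-04, -2.26833396e-01, -9.73933493e-01,
         1.18132497e+00],
       [ 0.00000000e+00,  0.00000000e+00,  0.00000000e+00,
         1.00000000e+00]])}
{'time_s': 0.1, 'q': array([-7.76542995e+01,  2.18378496e+01,  7.43801048e+01,  2.13859742e-03,
        8.38568722e+01, -1.23363714e+01]), 'qvel': array([-0.07845564, -0.06587243, -0.16290023, -0.05696651, -0.04996587,
       -0.02573947]), 'joint_efforts': array([ 3.03298795e-03, -4.49221623e+01, -2.31655455e+01, -1.98229800e-04,
        3.63080188e-03, -4.30269222e-05]), 'position': array([ 0.22961545, -0.49949159,  0.23076857]), 'tool_rot': array([[ 9.08640602e-01,  4.17578972e-01, -2.42975723e-04],
       [ 4.17578924e-01, -9.08639750e-01,  1.28370373e-03],
       [ 3.15270283e-04, -1.26788687e-03, -9.99999147e-01]]), 'ft_force': array([-0.19028583,  0.08028156, -0.52609938]), 'wrist_torque': array([-0.06115021,  0.02636944,  0.0469788 ]), 'gripper_force': 0.0, 'grip_width': 0.08510148217174143}
```

View pics/scene0.png

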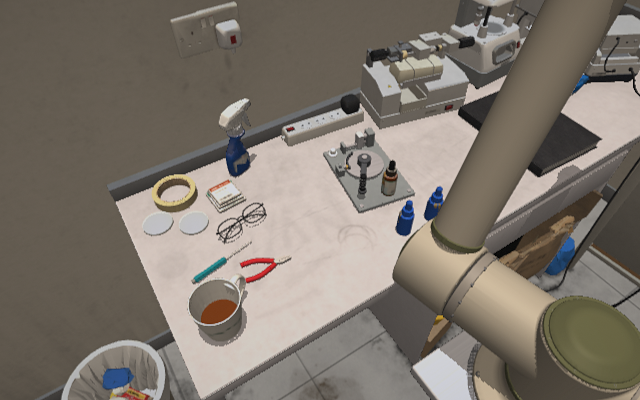

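View pics/top0.png

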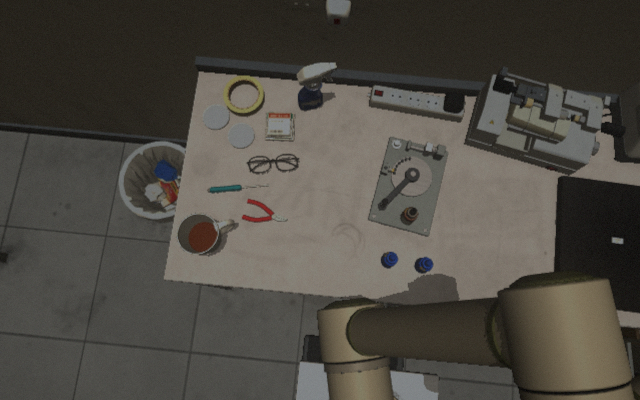

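Scene view: brown bottle at (389,178), lever post at (362,185), blue look-alikes at (405,217) and (434,203), gauge around (367,172). Top view: brown bottle (409,214), post end (385,204), blue ones (390,260) and (425,265), pivot (412,174). I choose the brown bottle on the plate. Next, one close crop and measurements.

```bash
cat > h.py <<'E'
import numpy as np,cv2
from rig import env,optics
def ray(n,u,v):
    c=optics.calibration(n);f=200/np.tan(np.radians(c["fov_y"]/2));T=c["T"]
    d=T[:3,:3]@np.array([(u-c["cx"])/f,(v-c["cy"])/f,1]);return T[:3,3],d
def onz(n,u,v,z):
    o,d=ray(n,u,v);return o+d*(z-o[2])/d[2]
def two(a,b):
    (o,d),(p,e)=ray("scene",*a),ray("top",*b)
    t=np.linalg.lstsq(np.c_[d,-e],p-o,rcond=None)[0]
    P,Q=o+d*t[0],p+e*t[1];return (P+Q)/2,np.linalg.norm(P-Q)
def proj(n,P):
    c=optics.calibration(n);f=200/np.tan(np.radians(c["fov_y"]/2));q=np.linalg.inv(c["T"])@np.r_[P,1]
    return q[0]/q[2]*f+c["cx"],q[1]/q[2]*f+c["cy"]
E
python3 - <<'E'
import cv2,numpy as np
a=cv2.imread("pics/scene0.png")[120:220,315:415];b=cv2.imread("pics/top0.png")[130:240,360:460]
b=np.clip(b.astype(float)*1.5,0,255).astype(np.uint8)
a=cv2.resize(a,(400,400),interpolation=cv2.INTER_CUBIC);b=cv2.resize(b,(400,440),interpolation=cv2.INTER_CUBIC)
o=np.zeros((440,800,3),np.uint8);o[:400,:400]=a;o[:,400:]=b;cv2.imwrite("pics/crop.png",o)
E
```

```text
(no output)
```

View pics/crop.png

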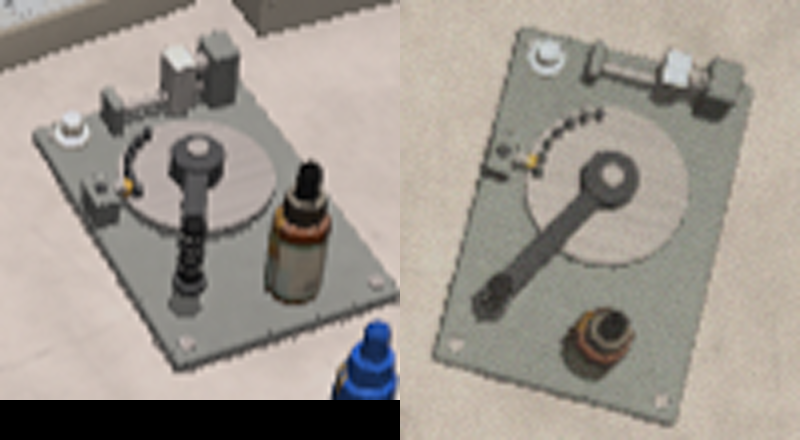

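The crop shows the brown, black-bulbed bottle on the plate: bulb tip at scene (393,161) and top (414,210). The post is at scene (362,175) and top (383,202), and the pivot cap at scene (364,156) and top (413,174). The blue look-alikes stand off the gauge.

Run:
```python
from h import *
np.set_printoptions(precision=4,suppress=True)
C=np.array([onz("top",*p,.012) for p in[(390.2,136.7),(448,152),(428.7,236.5),(368.2,219.5)]]) # BL(back left),BR,FR,FL
S=[onz("scene",*p,.012) for p in[(323.7,153),(359.5,212.5),(414.5,194.5)]]
print(C,"\nscene BL,FL,FR",S)
for i in range(4):print(np.linalg.norm(C[i]-C[(i+1)%4]))
c=C.mean(0);ax=(C[0]+C[1]-C[2]-C[3])[:2];ay=(C[0]+C[3]-C[1]-C[2])[:2]
y1=np.arctan2(ax[1],ax[0]);y2=np.arctan2(-ay[0],ay[1]);print("c",c,"yaw",y1,y2)
y=(y1*220+y2*150)/370;R=np.array([[np.cos(y),-np.sin(y)],[np.sin(y),np.cos(y)]])
piv=c[:2]+R@[.02,0];post=c[:2]+R@[-.072,.05];print("piv",piv,"post",post)
print("proj post85",proj("top",[*post,.085]),proj("scene",[*post,.085]))
print("bulb",two((392.7,161),(414,210)));print("cap",two((364.5,156.8),(413.7,173.5)))
# bottle by mask
for n,box in(("scene",(375,155,405,200)),("top",(398,200,425,228))):
    im=cv2.imread(f"pics/{n}0.png");hsv=cv2.cvtColor(im,cv2.COLOR_BGR2HSV)
    m=np.zeros(im.shape[:2],np.uint8);x0,y0,x1,y1_=box
    sub=hsv[y0:y1_,x0:x1];mm=(sub[...,0]<16)&(sub[...,1]>70)
    v,u=np.nonzero(mm);print(n,len(u),u.mean()+x0,v.mean()+y0,u.min()+x0,u.max()+x0,v.min()+y0,v.max()+y0)
b=two((392.7,161),(414,210))[0]
for z in(0.012,0.07,0.114):print(z,proj("scene",[*b[:2],z]),proj("top",[*b[:2],z]))
print("blue",onz("top",390,258,.08),onz("top",426,264,.08))
g=R.T@(b[:2]-c[:2]);print("bottle in gauge",g,"dist to post",np.linalg.norm(b[:2]-post),"to piv",np.linalg.norm(b[:2]-piv))
```

```text
[[ 0.7011 -0.007   0.012 ]
 [ 0.6755 -0.1524  0.012 ]
 [ 0.4603 -0.1159  0.012 ]
 [ 0.4869  0.0307  0.012 ]] 
scene BL,FL,FR [array([ 0.6976, -0.0063,  0.012 ]), array([0.4822, 0.0343, 0.012 ]), array([ 0.4564, -0.1084,  0.012 ])]
0.14757281123510185
0.21822545640042212
0.14903689865470618
0.2175182656121602
c [ 0.5809 -0.0611  0.012 ] yaw -0.17122438024554934 -0.17695791006078976
piv [ 0.6006 -0.0646] post [0.5187 0.0005]
proj post85 (np.float64(385.21018986082106), np.float64(201.5557022272691)) (np.float64(364.0712824641292), np.float64(174.88368554790392))
bulb (array([ 0.4999, -0.0619,  0.1105]), np.float64(0.0010419342553705567))
cap (array([ 0.6036, -0.0667,  0.0407]), np.float64(7.04643577127762e-05))
scene 92 390.0217391304348 177.3913043478261 382 397 170 195
top 52 408.78846153846155 216.67307692307693 402 417 207 220
0.012 (np.float64(387.7105803116422), np.float64(191.05176590965726)) (np.float64(407.1018200797554), np.float64(217.94803573419645))
0.07 (np.float64(390.42682029131714), np.float64(173.86958826507725)) (np.float64(411.1069096352187), np.float64(213.53641167270408))
0.114 (np.float64(392.65280927719414), np.float64(159.7886018734428)) (np.float64(414.42308976074077), np.float64(209.88362443002197))
blue [ 0.3931 -0.0199  0.08  ] [ 0.3878 -0.1001  0.08  ]
bottle in gauge [-0.0797 -0.0148] dist to post 0.0652055990479177 to piv 0.10074404729088267
```

Plate sides come out at 148 × 218 mm, against the true 150 × 220. The bulb tip is 111 mm high (expected 114) and the bottle is 65 mm from the post, so it all fits. I grasp the bottle at (0.500, -0.062) with the fingers closing along world x, then stand it at about (0.52, -0.23).

```bash
python3 -m jog '[{"linear":[0,0,0],"roll":-1},{"linear":[0,0,0],"roll":-1},{"linear":[0,0,0],"roll":-1},{"linear":[0,0,0],"roll":-1},{"linear":[0,0,0],"roll":-1},{"linear":[0,0,0],"roll":-1},{"linear":[0,0,0],"roll":-1},{"linear":[0,0,0],"roll":-1},{"linear":[0,0,0],"roll":-1},{"linear":[0,0,0],"roll":-1},{"linear":[0,0,0],"roll":-1},{"linear":[0,0,0],"roll":-1}]' 0.41
python3 -m jog '[{"linear":[0,0,0],"roll":-1},{"linear":[0.6,0.5,0],"roll":0},{"linear":[0.6,0.5,0],"roll":0},{"linear":[0.6,0.5,0],"roll":0},{"linear":[0.6,0.5,0],"roll":0},{"linear":[0.6,0.5,0],"roll":0},{"linear":[0.6,0.5,0],"roll":0},{"linear":[0.6,0.5,0],"roll":0},{"linear":[0.6,0.5,0],"roll":0},{"linear":[0.6,0.5,0],"roll":0},{"linear":[0.6,0.5,0],"roll":0}]'
python3 -c "
from rig import env
s=env.observe();print(s['q'],s['tool_rot'])"
```

```text
time_s: 1.1
position: [0.2296, -0.4996, 0.231]
tool_rot: [[0.088, 0.996, -0.0], [0.996, -0.088, 0.001], [0.001, -0.0, -1.0]]
ft_force: [-0.4, -0.0, 0.4]
grip_width: 0.0603
gripper_force: 0.0
time_s: 2.02
position: [0.4316, -0.2594, 0.2311]
tool_rot: [[0.006, 1.0, -0.0], [1.0, -0.006, 0.0], [0.0, -0.0, -1.0]]
ft_force: [1.1, -1.3, -0.0]
grip_width: 0.0604
gripper_force: 0.0
[-4.44977198e+01  1.71730756e+01  8.14883388e+01 -8.26306976e-04
  8.13751810e+01 -4.41734145e+01] [[ 5.65809805e-03  9.99983884e-01 -4.65572385e-04]
 [ 9.99983898e-01 -5.65789444e-03  4.37489932e-04]
 [ 4.34848722e-04 -4.68040250e-04 -9.99999796e-01]]
```

```bash
python3 -m jog '[{"linear":[0.55,0.19,0],"roll":0},{"linear":[0.55,0.19,0],"roll":0},{"linear":[0.55,0.19,0],"roll":0},{"linear":[0.55,0.19,0],"roll":0},{"linear":[0.55,0.19,0],"roll":0},{"linear":[0.55,0.19,0],"roll":0},{"linear":[0.55,0.19,0],"roll":0},{"linear":[0.55,0.19,0],"roll":0},{"linear":[0.55,0.19,0],"roll":0},{"linear":[0,0,0.5],"roll":0},{"linear":[0,0,0.5],"roll":0},{"linear":[0,0,0],"roll":0}]'
python3 - <<'E'
from h import *
for n in("scene","top"):cv2.imwrite(f"pics/{n}1.png",optics.get_image(n)[:,:,::-1])
a=cv2.imread("pics/scene1.png")[60:220,290:450];b=cv2.imread("pics/top1.png")[130:290,340:500]
cv2.imwrite("pics/c1.png",np.hstack([cv2.resize(a,(400,400)),cv2.resize(b,(400,400))]))
E
```

```text
time_s: 3.02
position: [0.4989, -0.0622, 0.1881]
tool_rot: [[0.005, 1.0, -0.006], [1.0, -0.005, 0.002], [0.002, -0.006, -1.0]]
ft_force: [0.3, -0.4, 0.2]
grip_width: 0.0606
gripper_force: 0.0
```

View pics/c1.png

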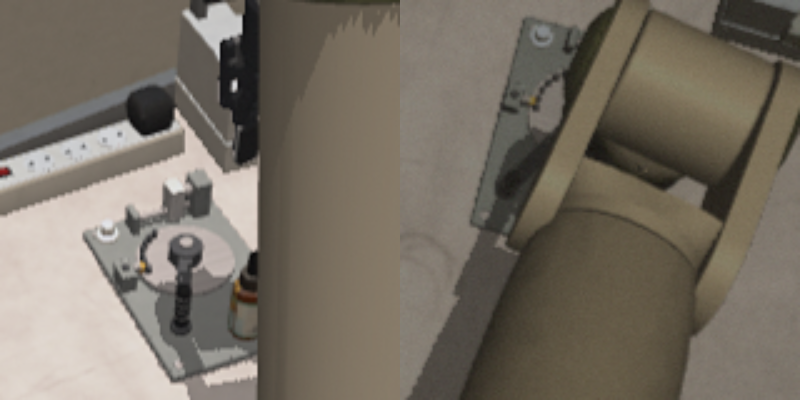

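The arm hides the bottle from both cameras; only its left edge shows, at about scene (388,180). I go down watching the force, then close softly.

```bash
python3 -m jog '[{"linear":[0,0,0.4],"roll":0},{"linear":[0,0,0.4],"roll":0},{"linear":[0,0,0.4],"roll":0},{"linear":[0,0,0.4],"roll":0},{"linear":[0,0,0.4],"roll":0},{"linear":[0,0,0],"roll":0}]'
python3 -m jog '[{"linear":[0,0,0.3],"roll":0},{"linear":[0,0,0.3],"roll":0},{"linear":[0,0,0.3],"roll":0},{"linear":[0,0,0.3],"roll":0},{"linear":[0,0,0.3],"roll":0},{"linear":[0,0,0],"roll":0},{"linear":[0,0,0],"roll":0}]'
python3 -m jog '[{"linear":[0,0,0],"roll":0},{"linear":[0,0,0],"roll":0},{"linear":[0,0,0],"roll":0},{"linear":[0,0,0],"roll":0},{"linear":[0,0,0],"roll":0},{"linear":[0,0,0],"roll":0},{"linear":[0,0,0],"roll":0},{"linear":[0,0,0],"roll":0}]' -0.5 25
```

```text
time_s: 3.62
position: [0.4999, -0.0634, 0.1101]
tool_rot: [[0.006, 1.0, -0.003], [1.0, -0.006, 0.001], [0.001, -0.003, -1.0]]
ft_force: [-1.2, -0.2, -0.0]
grip_width: 0.0601
gripper_force: 0.0
time_s: 4.2
position: [0.5011, -0.0636, 0.0524]
tool_rot: [[0.006, 1.0, 0.001], [1.0, -0.006, -0.0], [-0.0, 0.001, -1.0]]
ft_force: [0.4, 0.4, 0.2]
grip_width: 0.0602
gripper_force: 0.0
time_s: 4.87
position: [0.501, -0.0635, 0.0525]
tool_rot: [[0.005, 1.0, 0.002], [1.0, -0.005, -0.001], [-0.001, 0.002, -1.0]]
ft_force: [-1.2, 0.6, 5.8]
grip_width: 0.0311
gripper_force: 24.3
```

Width is 31 mm with an upward force, so the pads are on the shoulder. I reopen, go 7 mm lower and grip again.

```bash
python3 -m jog '[{"linear":[0,0,0],"roll":0},{"linear":[0,0,0],"roll":0},{"linear":[0,0,0],"roll":0},{"linear":[0,0,0],"roll":0},{"linear":[0,0,0.1],"roll":0},{"linear":[0,0,0.08],"roll":0},{"linear":[0,0,0],"roll":0},{"linear":[0,0,0],"roll":0}]' 0.41
python3 -m jog '[{"linear":[0,0,0],"roll":0},{"linear":[0,0,0],"roll":0},{"linear":[0,0,0],"roll":0},{"linear":[0,0,0],"roll":0},{"linear":[0,0,0],"roll":0},{"linear":[0,0,0],"roll":0},{"linear":[0,0,0],"roll":0},{"linear":[0,0,0],"roll":0}]' -0.5 25
```

```text
time_s: 5.53
position: [0.5003, -0.0632, 0.0438]
tool_rot: [[0.006, 1.0, -0.001], [1.0, -0.006, 0.0], [0.0, -0.001, -1.0]]
ft_force: [0.6, -0.2, -0.6]
grip_width: 0.06
gripper_force: 0.0
time_s: 6.2
position: [0.5006, -0.0633, 0.0443]
tool_rot: [[0.006, 1.0, 0.0], [1.0, -0.006, -0.0], [-0.0, 0.0, -1.0]]
ft_force: [-0.4, -1.3, 5.5]
grip_width: 0.0313
gripper_force: 25.2
```

The width is the same lower down, so that is the cylinder with some pad give. Lift.

```bash
python3 -m jog '[{"linear":[0,0,-0.1],"roll":0},{"linear":[0,0,-0.2],"roll":0},{"linear":[0,0,-0.3],"roll":0},{"linear":[0,0,-0.4],"roll":0},{"linear":[0,0,-0.4],"roll":0},{"linear":[0,0,-0.4],"roll":0},{"linear":[0,0,-0.4],"roll":0},{"linear":[0,0,-0.3],"roll":0},{"linear":[0,0,0],"roll":0},{"linear":[0,0,0],"roll":0}]' -0.5 35
python3 -m jog '[{"linear":[-0.2,0.03,0],"roll":0},{"linear":[-0.4,0.05,0],"roll":0},{"linear":[-0.4,0.05,0],"roll":0},{"linear":[-0.4,0.05,0],"roll":0},{"linear":[-0.4,0.05,0],"roll":0},{"linear":[-0.5,0.05,0],"roll":0},{"linear":[-0.5,0.05,0],"roll":0},{"linear":[-0.5,0.05,0],"roll":0},{"linear":[-0.4,0.05,0],"roll":0},{"linear":[-0.3,0.03,0],"roll":0},{"linear":[-0.2,0,0],"roll":0},{"linear":[0,0,0],"roll":0}]'
python3 - <<'E'
from h import *
for n in("scene","top"):cv2.imwrite(f"pics/{n}2.png",optics.get_image(n)[:,:,::-1])
a=cv2.imread("pics/scene2.png")[60:220,310:470];b=cv2.imread("pics/top2.png")[130:290,360:520]
cv2.imwrite("pics/c2.png",np.hstack([cv2.resize(a,(400,400)),cv2.resize(b,(400,400))]))
E
```

```text
time_s: 7.03
position: [0.5005, -0.0632, 0.1445]
tool_rot: [[0.006, 1.0, 0.001], [1.0, -0.006, -0.0], [-0.0, 0.001, -1.0]]
ft_force: [-0.5, -0.9, -1.1]
grip_width: 0.0312
gripper_force: 34.7
time_s: 8.03
position: [0.5178, -0.2326, 0.1436]
tool_rot: [[0.007, 1.0, -0.0], [1.0, -0.007, 0.0], [0.0, -0.0, -1.0]]
ft_force: [-0.0, -0.1, -1.1]
grip_width: 0.0309
gripper_force: 34.7
```

View pics/c2.png

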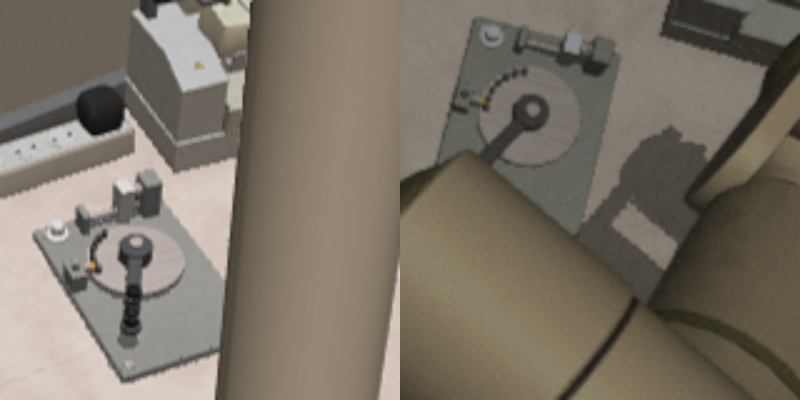

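The bottle is off the gauge plate and held (width still 31 mm); the lever and block cup have not moved. Lower it: contact is expected at TCP z ≈ 0.032.

```bash
python3 -m jog '[{"linear":[0,0,0.2],"roll":0},{"linear":[0,0,0.4],"roll":0},{"linear":[0,0,0.4],"roll":0},{"linear":[0,0,0.4],"roll":0},{"linear":[0,0,0.4],"roll":0},{"linear":[0,0,0.4],"roll":0},{"linear":[0,0,0.2],"roll":0},{"linear":[0,0,0.1],"roll":0},{"linear":[0,0,0.1],"roll":0},{"linear":[0,0,0],"roll":0},{"linear":[0,0,0],"roll":0}]'
python3 -m jog '[{"linear":[0,0,0.05],"roll":0},{"linear":[0,0,0.05],"roll":0},{"linear":[0,0,0],"roll":0}]'
```

```text
time_s: 9.05
position: [0.5182, -0.2314, 0.0406]
tool_rot: [[0.005, 1.0, 0.001], [1.0, -0.005, -0.0], [-0.0, 0.001, -1.0]]
ft_force: [-0.0, 1.1, -0.9]
grip_width: 0.0311
gripper_force: 34.8
time_s: 9.3
position: [0.5179, -0.2313, 0.0361]
tool_rot: [[0.006, 1.0, 0.0], [1.0, -0.006, -0.0], [-0.0, 0.0, -1.0]]
ft_force: [-0.6, 0.0, -0.7]
grip_width: 0.0312
gripper_force: 34.8
```

```bash
python3 -m jog '[{"linear":[0,0,0.04],"roll":0},{"linear":[0,0,0.03],"roll":0},{"linear":[0,0,0],"roll":0},{"linear":[0,0,0],"roll":0}]'
python3 -m jog '[{"linear":[0,0,0.02],"roll":0},{"linear":[0,0,0],"roll":0},{"linear":[0,0,0],"roll":0}]'
```

```text
time_s: 9.63
position: [0.5179, -0.2313, 0.0333]
tool_rot: [[0.006, 1.0, -0.0], [1.0, -0.006, 0.0], [0.0, -0.0, -1.0]]
ft_force: [-0.2, -0.3, -0.8]
grip_width: 0.0312
gripper_force: 34.8
time_s: 9.88
position: [0.518, -0.2313, 0.0325]
tool_rot: [[0.005, 1.0, -0.0], [1.0, -0.005, 0.0], [0.0, -0.0, -1.0]]
ft_force: [0.4, -0.8, -0.7]
grip_width: 0.0311
gripper_force: 34.8
```

```bash
python3 -m jog '[{"linear":[0,0,0.03],"roll":0},{"linear":[0,0,0],"roll":0},{"linear":[0,0,0],"roll":0}]'
python3 -m jog '[{"linear":[0,0,0.02],"roll":0},{"linear":[0,0,0],"roll":0},{"linear":[0,0,0],"roll":0}]'
```

```text
time_s: 10.13
position: [0.5181, -0.2314, 0.0324]
tool_rot: [[0.005, 1.0, 0.001], [1.0, -0.005, -0.001], [-0.001, 0.001, -1.0]]
ft_force: [-3.9, 1.9, 8.6]
grip_width: 0.0311
gripper_force: 35.7
time_s: 10.38
position: [0.5181, -0.2314, 0.0323]
tool_rot: [[0.005, 1.0, 0.001], [1.0, -0.005, -0.001], [-0.001, 0.001, -1.0]]
ft_force: [-5.3, 2.3, 16.3]
grip_width: 0.0311
gripper_force: 36.4
```

Contact with the desk. Ease off, open and rise.

```bash
python3 -m jog '[{"linear":[0,0,-0.04],"roll":0},{"linear":[0,0,0],"roll":0}]'
python3 -m jog '[{"linear":[0,0,0],"roll":0},{"linear":[0,0,0],"roll":0},{"linear":[0,0,0],"roll":0},{"linear":[0,0,0],"roll":0},{"linear":[0,0,0],"roll":0}]' 0.41 20
python3 -m jog '[{"linear":[0,0,-0.1],"roll":0},{"linear":[0,0,-0.2],"roll":0},{"linear":[0,0,-0.4],"roll":0},{"linear":[0,0,-0.5],"roll":0},{"linear":[0,0,-0.5],"roll":0},{"linear":[0,0,-0.5],"roll":0},{"linear":[0,0,-0.5],"roll":0},{"linear":[0,0,-0.5],"roll":0},{"linear":[0,0,-0.5],"roll":0},{"linear":[0,0,-0.3],"roll":0},{"linear":[0,0,0],"roll":0}]'
python3 - <<'E'
from h import *
for n in("scene","top"):cv2.imwrite(f"pics/{n}3.png",optics.get_image(n)[:,:,::-1])
np.set_printoptions(precision=4,suppress=True)
# lever post, dark pixels near its expected place
b=cv2.imread("pics/top3.png");a=cv2.imread("pics/scene3.png")
cv2.imwrite("pics/c3.png",np.hstack([cv2.resize(a[100:260,310:470],(400,400),interpolation=cv2.INTER_CUBIC),cv2.resize(b[130:290,350:510],(400,400),interpolation=cv2.INTER_CUBIC)]))
post=two((362.5,175.2),(383.5,201.5));print("post top est",post)
print(env.observe()["q"])
E
```

```text
time_s: 10.55
position: [0.5181, -0.2314, 0.0326]
tool_rot: [[0.006, 1.0, 0.001], [1.0, -0.006, -0.001], [-0.001, 0.001, -1.0]]
ft_force: [-0.1, -0.0, -1.9]
grip_width: 0.0309
gripper_force: 34.8
time_s: 10.97
position: [0.5179, -0.2313, 0.032]
tool_rot: [[0.005, 1.0, -0.0], [1.0, -0.005, 0.0], [0.0, -0.0, -1.0]]
ft_force: [0.3, -0.3, -0.6]
grip_width: 0.0605
gripper_force: 0.0
time_s: 11.88
position: [0.5188, -0.2319, 0.1956]
tool_rot: [[0.005, 1.0, 0.005], [1.0, -0.005, -0.004], [-0.004, 0.005, -1.0]]
ft_force: [0.5, -0.5, 0.4]
grip_width: 0.0604
gripper_force: 0.0
post top est (array([0.5183, 0.0048, 0.0865]), np.float64(0.0007313264884242181))
[-36.0194  25.2336  75.4309   0.0004  79.3033 -35.7021]
```

View pics/c3.png

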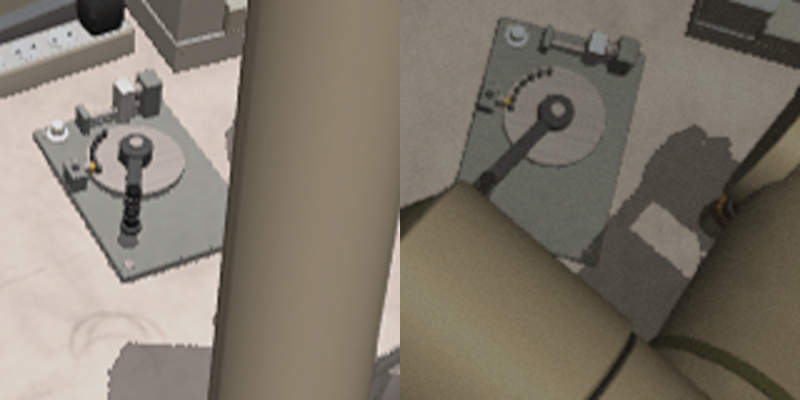

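Bottle stands at top-view pixel (477,216), about (0.52, -0.23), upright and off the gauge. The post triangulates to (0.518, 0.004, 0.086), which agrees with the plate estimate (0.519, 0.001) and the given 85 mm height. Go above it and turn the tool so its y axis is tangent to the lever's sweep.

```bash
python3 -m jog '[{"linear":[0.3,0,0],"roll":0},{"linear":[0.5,0,0],"roll":0},{"linear":[0.6,0,0],"roll":0},{"linear":[0.6,0,0],"roll":0},{"linear":[0.6,0,0],"roll":0},{"linear":[0.6,0,0],"roll":0},{"linear":[0.6,0,0],"roll":0},{"linear":[0.6,0,0],"roll":0},{"linear":[0.6,0,0],"roll":0},{"linear":[0.5,0,0],"roll":0},{"linear":[0.37,0,0],"roll":0},{"linear":[0,0,0],"roll":0}]' 0
python3 -m jog '[{"linear":[0,0,0],"roll":-1},{"linear":[0,0,0],"roll":-1},{"linear":[0,0,0],"roll":-1},{"linear":[0,0,0],"roll":-1},{"linear":[0,0,0],"roll":-1},{"linear":[0,0,0],"roll":-1},{"linear":[0,0,0],"roll":-1},{"linear":[0,0,0],"roll":-1},{"linear":[0,0,0],"roll":-1},{"linear":[0,0,0],"roll":-1},{"linear":[0,0,0],"roll":-0.3},{"linear":[0,0,0],"roll":0}]'
python3 - <<'E'
from h import *
for n in("scene","top"):cv2.imwrite(f"pics/{n}4.png",optics.get_image(n)[:,:,::-1])
b=cv2.imread("pics/top4.png");a=cv2.imread("pics/scene4.png")
cv2.imwrite("pics/c4.png",np.hstack([cv2.resize(a[80:240,300:460],(400,400),interpolation=cv2.INTER_CUBIC),cv2.resize(b[130:290,350:510],(400,400),interpolation=cv2.INTER_CUBIC)]))
s=env.observe();print(s["position"],s["tool_rot"])
print(proj("top",[.5179,-.2313,.102]),proj("top",[.5179,-.2313,.0]))
E
```

```text
time_s: 12.98
position: [0.5182, 0.0066, 0.1912]
tool_rot: [[0.003, 1.0, -0.002], [1.0, -0.003, 0.001], [0.001, -0.002, -1.0]]
ft_force: [-0.4, -0.1, 0.6]
grip_width: 0.0426
gripper_force: 0.0
time_s: 13.98
position: [0.5188, 0.0033, 0.1914]
tool_rot: [[-0.78, 0.626, -0.002], [0.626, 0.78, 0.0], [0.001, -0.001, -1.0]]
ft_force: [0.4, -0.0, -0.4]
grip_width: 0.0424
gripper_force: 0.0
[0.51894053 0.00337247 0.19161657] [[-7.78255665e-01  6.27946629e-01 -1.07280482e-03]
 [ 6.27946807e-01  7.78256234e-01  2.03228629e-04]
 [ 9.62533769e-04 -5.15500528e-04 -9.99999404e-01]]
(np.float64(490.031378907065), np.float64(210.4452929631011)) (np.float64(476.5122526904204), np.float64(218.38235495847638))
```

View pics/c4.png

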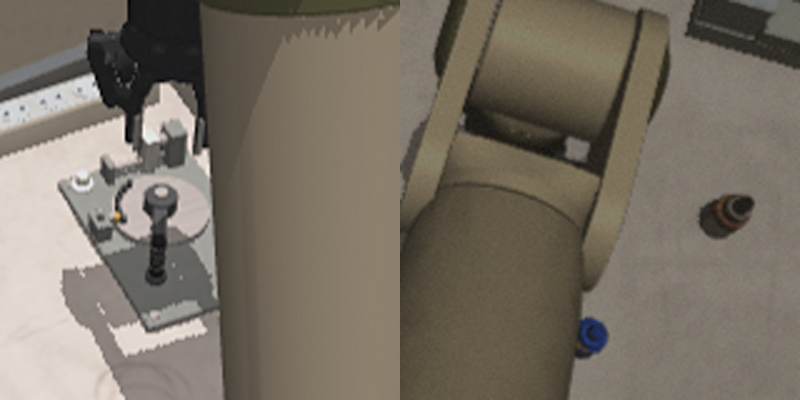

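Bottle stands upright at top (475,220) base to (487,211) tip, as predicted for an upright bottle. The fingers straddle the post in scene view. Descend.

```bash
python3 -m jog '[{"linear":[0,0,0.3],"roll":0},{"linear":[0,0,0.4],"roll":0},{"linear":[0,0,0.4],"roll":0},{"linear":[0,0,0.4],"roll":0},{"linear":[0,0,0.4],"roll":0},{"linear":[0,0,0.4],"roll":0},{"linear":[0,0,0.2],"roll":0},{"linear":[0,0,0.1],"roll":0},{"linear":[0,0,0],"roll":0}]'
python3 -m jog '[{"linear":[0,0,0.1],"roll":0},{"linear":[0,0,0.2],"roll":0},{"linear":[0,0,0.2],"roll":0},{"linear":[0,0,0.2],"roll":0},{"linear":[0,0,0.2],"roll":0},{"linear":[0,0,0],"roll":0},{"linear":[0,0,0],"roll":0}]'
python3 -m jog '[{"linear":[0,0,0],"roll":0},{"linear":[0,0,0],"roll":0},{"linear":[0,0,0],"roll":0},{"linear":[0,0,0],"roll":0}]' -0.48 20
```

```text
time_s: 14.83
position: [0.5191, 0.0035, 0.0877]
tool_rot: [[-0.779, 0.627, -0.001], [0.627, 0.779, 0.0], [0.001, -0.001, -1.0]]
ft_force: [0.1, 0.5, 0.4]
grip_width: 0.0433
gripper_force: 0.0
time_s: 15.42
position: [0.5191, 0.0035, 0.0516]
tool_rot: [[-0.779, 0.627, -0.001], [0.627, 0.779, 0.0], [0.001, -0.0, -1.0]]
ft_force: [-0.5, -0.0, 0.1]
grip_width: 0.0431
gripper_force: 0.0
time_s: 15.75
position: [0.5194, 0.0034, 0.0524]
tool_rot: [[-0.779, 0.627, 0.001], [0.627, 0.779, -0.0], [-0.001, 0.0, -1.0]]
ft_force: [0.0, 0.2, 0.1]
grip_width: 0.0219
gripper_force: 0.0
```

Post is loosely inside the fingers (22 mm opening, no contact). Now push along the arc in 1.25° (2.3 mm) steps, feeling the force.

```bash
cat > st.py <<'E'
from h import *
s=env.observe();R=s["tool_rot"];p=s["position"];w=s["grip_width"];y=R[:,1]
k=p+y*(w/2-.007);d=k[:2]-[.601,-.0655]   # post centre if touching the +y finger
a=np.degrees(np.arctan2(d[1],d[0]))%360
print("t%.2f tang %.1f rad %.1f z %.1f | ang %.1f r %.1f | toolyaw %.1f grip %.1f w %.1f"%(s["time_s"],s["ft_force"]@y,s["ft_force"]@R[:,0],s["ft_force"][2],a,np.linalg.norm(d)*1e3,np.degrees(np.arctan2(R[1,0],R[0,0]))%360,s["gripper_force"],w*1e3))
E
python3 -m jog '[{"linear":[0,-0.05,0],"roll":0},{"linear":[0,0,0],"roll":0}]'>/dev/null; python3 st.py
python3 -m jog '[{"linear":[0,-0.04,0],"roll":0},{"linear":[0,0,0],"roll":0}]'>/dev/null; python3 st.py
python3 -m jog '[{"linear":[0,-0.03,0],"roll":0},{"linear":[0,0,0],"roll":0}]'>/dev/null; python3 st.py
python3 -m jog '[{"linear":[0,-0.03,0],"roll":0},{"linear":[0,0,0],"roll":0}]'>/dev/null; python3 st.py
```

```text
t15.92 tang 0.5 rad -0.5 z -0.3 | ang 138.9 r 107.0 | toolyaw 141.2 grip 0.0 w 22.1
t16.08 tang -1.0 rad -0.6 z -0.4 | ang 139.6 r 106.9 | toolyaw 141.2 grip 0.0 w 22.6
t16.25 tang -0.3 rad -0.2 z 0.4 | ang 140.4 r 106.9 | toolyaw 141.2 grip 0.0 w 22.0
t16.42 tang 4.6 rad 0.3 z -1.5 | ang 140.5 r 106.9 | toolyaw 141.2 grip 2.3 w 22.3
```

Contact at angle ≈ 140.6° (141.5° predicted), so the notches should come near 153.2, 165.8 and 178.4°.

```bash
python3 -m jog '[{"linear":[0,-0.04,0],"roll":0},{"linear":[0,0,0],"roll":0}]'>/dev/null; python3 st.py
python3 -m jog '[{"linear":[0,-0.05,0],"roll":-0.22},{"linear":[0,0,0],"roll":0}]'>/dev/null; python3 st.py
python3 -m jog '[{"linear":[0,-0.05,0],"roll":-0.22},{"linear":[0,0,0],"roll":0}]'>/dev/null; python3 st.py
python3 -m jog '[{"linear":[0,-0.05,0],"roll":-0.22},{"linear":[0,0,0],"roll":0}]'>/dev/null; python3 st.py
python3 -m jog '[{"linear":[0,-0.05,0],"roll":-0.22},{"linear":[0,0,0],"roll":0}]'>/dev/null; python3 st.py
python3 -m jog '[{"linear":[0,-0.05,0],"roll":-0.22},{"linear":[0,0,0],"roll":0}]'>/dev/null; python3 st.py
python3 -m jog '[{"linear":[0,-0.05,0],"roll":-0.22},{"linear":[0,0,0],"roll":0}]'>/dev/null; python3 st.py
python3 -m jog '[{"linear":[0,-0.05,0],"roll":-0.22},{"linear":[0,0,0],"roll":0}]'>/dev/null; python3 st.py
python3 -m jog '[{"linear":[0,-0.05,0],"roll":-0.22},{"linear":[0,0,0],"roll":0}]'>/dev/null; python3 st.py
python3 -m jog '[{"linear":[0,-0.05,0],"roll":-0.22},{"linear":[0,0,0],"roll":0}]'>/dev/null; python3 st.py
python3 -m jog '[{"linear":[0,-0.05,0],"roll":-0.22},{"linear":[0,0,0],"roll":0}]'>/dev/null; python3 st.py
python3 -m jog '[{"linear":[0,-0.05,0],"roll":-0.22},{"linear":[0,0,0],"roll":0}]'>/dev/null; python3 st.py
python3 -m jog '[{"linear":[0,-0.05,0],"roll":-0.22},{"linear":[0,0,0],"roll":0}]'>/dev/null; python3 st.py
python3 -m jog '[{"linear":[0,-0.05,0],"roll":-0.22},{"linear":[0,0,0],"roll":0}]'>/dev/null; python3 st.py
```

```text
t16.58 tang 7.9 rad 1.8 z -1.8 | ang 141.3 r 106.9 | toolyaw 141.2 grip 3.6 w 22.3
t16.75 tang 8.3 rad 0.3 z -2.2 | ang 142.4 r 106.9 | toolyaw 142.3 grip 4.0 w 21.9
t16.92 tang 9.4 rad -1.2 z -2.2 | ang 143.2 r 106.8 | toolyaw 143.4 grip 4.5 w 22.2
t17.08 tang 10.2 rad -0.9 z -3.1 | ang 144.1 r 106.7 | toolyaw 144.5 grip 5.0 w 22.3
t17.25 tang 7.7 rad -2.6 z -2.4 | ang 145.2 r 106.8 | toolyaw 145.6 grip 3.5 w 22.7
t17.42 tang 6.5 rad -2.0 z -2.8 | ang 146.4 r 106.8 | toolyaw 146.7 grip 3.3 w 22.5
t17.58 tang 5.5 rad -3.0 z -2.3 | ang 147.7 r 106.8 | toolyaw 147.8 grip 2.6 w 22.2
t17.75 tang 2.9 rad -2.9 z -2.1 | ang 148.8 r 106.9 | toolyaw 148.9 grip 1.9 w 22.5
t17.92 tang 4.9 rad -2.3 z -2.2 | ang 149.9 r 106.9 | toolyaw 150.0 grip 2.1 w 22.2
t18.08 tang 4.5 rad -3.4 z -0.5 | ang 151.0 r 107.0 | toolyaw 151.1 grip 2.1 w 22.2
t18.25 tang 6.4 rad -4.0 z -3.1 | ang 152.0 r 107.0 | toolyaw 152.2 grip 3.2 w 22.1
t18.42 tang 7.1 rad -4.3 z -2.9 | ang 153.0 r 106.9 | toolyaw 153.3 grip 3.6 w 22.2
t18.58 tang 7.1 rad -5.1 z -2.5 | ang 154.0 r 106.9 | toolyaw 154.4 grip 3.7 w 22.3
t18.75 tang 8.5 rad -5.6 z -4.0 | ang 155.0 r 106.9 | toolyaw 155.5 grip 4.0 w 22.5
```

First click: least at 149–151°, rising through about 153°. Continue to the second and to just short of the third.

```bash
python3 -m jog '[{"linear":[0,-0.05,0],"roll":-0.22},{"linear":[0,0,0],"roll":0}]'>/dev/null; python3 st.py
python3 -m jog '[{"linear":[0,-0.05,0],"roll":-0.22},{"linear":[0,0,0],"roll":0}]'>/dev/null; python3 st.py
python3 -m jog '[{"linear":[0,-0.05,0],"roll":-0.22},{"linear":[0,0,0],"roll":0}]'>/dev/null; python3 st.py
python3 -m jog '[{"linear":[0,-0.05,0],"roll":-0.22},{"linear":[0,0,0],"roll":0}]'>/dev/null; python3 st.py
python3 -m jog '[{"linear":[0,-0.05,0],"roll":-0.22},{"linear":[0,0,0],"roll":0}]'>/dev/null; python3 st.py
python3 -m jog '[{"linear":[0,-0.05,0],"roll":-0.22},{"linear":[0,0,0],"roll":0}]'>/dev/null; python3 st.py
python3 -m jog '[{"linear":[0,-0.05,0],"roll":-0.22},{"linear":[0,0,0],"roll":0}]'>/dev/null; python3 st.py
python3 -m jog '[{"linear":[0,-0.05,0],"roll":-0.22},{"linear":[0,0,0],"roll":0}]'>/dev/null; python3 st.py
python3 -m jog '[{"linear":[0,-0.05,0],"roll":-0.22},{"linear":[0,0,0],"roll":0}]'>/dev/null; python3 st.py
python3 -m jog '[{"linear":[0,-0.05,0],"roll":-0.22},{"linear":[0,0,0],"roll":0}]'>/dev/null; python3 st.py
python3 -m jog '[{"linear":[0,-0.05,0],"roll":-0.22},{"linear":[0,0,0],"roll":0}]'>/dev/null; python3 st.py
python3 -m jog '[{"linear":[0,-0.05,0],"roll":-0.22},{"linear":[0,0,0],"roll":0}]'>/dev/null; python3 st.py
python3 -m jog '[{"linear":[0,-0.05,0],"roll":-0.22},{"linear":[0,0,0],"roll":0}]'>/dev/null; python3 st.py
```

```text
t18.92 tang 8.6 rad -6.2 z -4.4 | ang 156.1 r 106.8 | toolyaw 156.6 grip 4.5 w 22.0
t19.08 tang 9.7 rad -6.5 z -4.9 | ang 156.9 r 106.8 | toolyaw 157.7 grip 4.9 w 22.7
t19.25 tang 6.2 rad -5.1 z -1.3 | ang 158.1 r 107.0 | toolyaw 158.8 grip 3.4 w 22.4
t19.42 tang 7.3 rad -4.3 z -1.6 | ang 159.3 r 107.2 | toolyaw 159.9 grip 3.2 w 22.2
t19.58 tang 4.8 rad -4.0 z -1.5 | ang 160.5 r 107.5 | toolyaw 161.0 grip 2.4 w 22.2
t19.75 tang 4.8 rad -4.4 z -1.4 | ang 161.5 r 107.6 | toolyaw 162.1 grip 2.5 w 22.4
t19.92 tang 3.6 rad -2.5 z 0.1 | ang 162.7 r 107.8 | toolyaw 163.2 grip 1.9 w 22.1
t20.08 tang 5.1 rad -4.0 z -0.4 | ang 163.7 r 108.0 | toolyaw 164.3 grip 2.3 w 22.5
t20.25 tang 6.4 rad -4.6 z -0.3 | ang 164.8 r 108.0 | toolyaw 165.4 grip 3.2 w 21.8
t20.42 tang 6.5 rad -5.2 z -0.7 | ang 165.7 r 108.0 | toolyaw 166.5 grip 3.8 w 22.3
t20.58 tang 7.2 rad -5.4 z -1.9 | ang 166.8 r 107.9 | toolyaw 167.6 grip 3.8 w 22.0
t20.75 tang 7.1 rad -5.8 z -1.9 | ang 167.8 r 107.9 | toolyaw 168.7 grip 4.1 w 21.9
t20.92 tang 8.5 rad -7.4 z -1.4 | ang 168.7 r 107.9 | toolyaw 169.8 grip 4.5 w 22.2
```

Second click: least at 162.7°, then rising. The breakaway peaks (144.3, 156.9) predict the next at 169.5 and the third rise at about 176–181°. I stop in the middle of that.

```bash
python3 -m jog '[{"linear":[0,-0.05,0],"roll":-0.22},{"linear":[0,0,0],"roll":0}]'>/dev/null; python3 st.py
python3 -m jog '[{"linear":[0,-0.05,0],"roll":-0.22},{"linear":[0,0,0],"roll":0}]'>/dev/null; python3 st.py
python3 -m jog '[{"linear":[0,-0.05,0],"roll":-0.22},{"linear":[0,0,0],"roll":0}]'>/dev/null; python3 st.py
python3 -m jog '[{"linear":[0,-0.05,0],"roll":-0.22},{"linear":[0,0,0],"roll":0}]'>/dev/null; python3 st.py
python3 -m jog '[{"linear":[0,-0.05,0],"roll":-0.22},{"linear":[0,0,0],"roll":0}]'>/dev/null; python3 st.py
python3 -m jog '[{"linear":[0,-0.05,0],"roll":-0.22},{"linear":[0,0,0],"roll":0}]'>/dev/null; python3 st.py
python3 -m jog '[{"linear":[0,-0.05,0],"roll":-0.22},{"linear":[0,0,0],"roll":0}]'>/dev/null; python3 st.py
python3 -m jog '[{"linear":[0,0,0],"roll":0}]'>/dev/null; python3 st.py
```

```text
t21.08 tang 10.4 rad -7.6 z -1.9 | ang 169.6 r 107.9 | toolyaw 170.9 grip 5.1 w 22.4
t21.25 tang 6.9 rad -5.2 z -0.5 | ang 170.7 r 108.1 | toolyaw 172.0 grip 3.5 w 22.5
t21.42 tang 6.8 rad -5.8 z -0.8 | ang 172.0 r 108.4 | toolyaw 173.1 grip 3.2 w 22.1
t21.58 tang 5.9 rad -4.5 z 0.6 | ang 173.1 r 108.5 | toolyaw 174.2 grip 3.1 w 22.0
t21.75 tang 4.8 rad -4.1 z 0.4 | ang 174.2 r 108.8 | toolyaw 175.3 grip 2.3 w 21.9
t21.92 tang 5.0 rad -3.8 z -1.4 | ang 175.2 r 109.0 | toolyaw 176.4 grip 2.4 w 22.3
t22.08 tang 3.7 rad -4.2 z 0.1 | ang 176.3 r 109.1 | toolyaw 177.5 grip 2.1 w 22.4
t22.17 tang 4.0 rad -3.6 z 0.5 | ang 176.3 r 109.2 | toolyaw 177.5 grip 2.3 w 22.1
```

```bash
python3 -m jog '[{"linear":[0,-0.04,0],"roll":-0.18},{"linear":[0,0,0],"roll":0}]'>/dev/null; python3 st.py
python3 -m jog '[{"linear":[0,-0.03,0],"roll":-0.13},{"linear":[0,0,0],"roll":0}]'>/dev/null; python3 st.py
python3 -m jog '[{"linear":[0,-0.03,0],"roll":-0.13},{"linear":[0,0,0],"roll":0},{"linear":[0,0,0],"roll":0}]'>/dev/null; python3 st.py
```

```text
t22.33 tang 5.9 rad -4.1 z 1.3 | ang 177.2 r 109.2 | toolyaw 178.4 grip 3.0 w 21.8
t22.50 tang 6.8 rad -5.5 z -0.0 | ang 177.6 r 109.2 | toolyaw 179.0 grip 3.5 w 22.3
t22.75 tang 7.3 rad -6.1 z -0.2 | ang 178.2 r 109.1 | toolyaw 179.7 grip 3.8 w 22.1
```

```bash
python3 -m jog '[{"linear":[0,-0.02,0],"roll":-0.1},{"linear":[0,0,0],"roll":0},{"linear":[0,0,0],"roll":0},{"linear":[0,0,0],"roll":0},{"linear":[0,0,0],"roll":0},{"linear":[0,0,0],"roll":0},{"linear":[0,0,0],"roll":0}]'>/dev/null; python3 st.py
python3 - <<'E'
from h import *
for n in("scene","top"):cv2.imwrite(f"pics/{n}5.png",optics.get_image(n)[:,:,::-1])
b=cv2.imread("pics/top5.png");a=cv2.imread("pics/scene5.png")
cv2.imwrite("pics/c5.png",np.hstack([cv2.resize(a[90:220,300:430],(400,400),interpolation=cv2.INTER_CUBIC),cv2.resize(b[120:300,330:510],(400,400),interpolation=cv2.INTER_CUBIC)]))
E
```

```text
t23.33 tang 7.5 rad -5.1 z 0.0 | ang 178.5 r 109.1 | toolyaw 180.2 grip 3.9 w 22.3
```

View pics/c5.png

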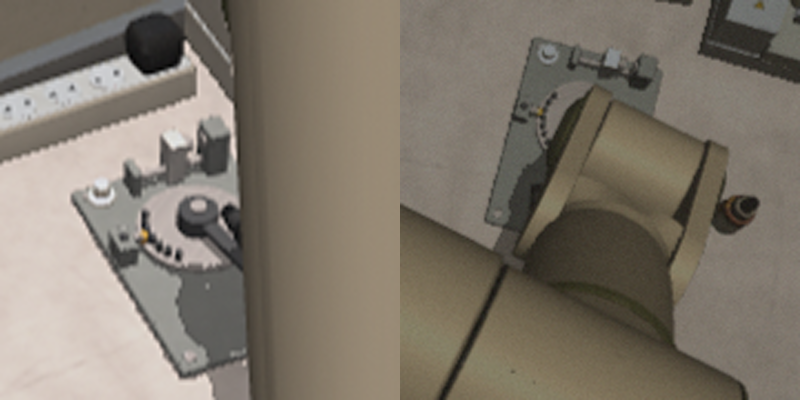

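The lever has turned and the notch marks have moved past the yellow pointer at scene (347,166). The bottle is still upright at top (492–499, 211–219), clear of the gauge, and the block cup is in place. The lever is holding at 178.5° (178.4° predicted for the third notch) with a steady 7.5 N.

```bash
python3 -c "
from rig import env
print(env.close_job())"
```

```text
the job is handed in; nothing more can be done
None
```

I stood the dropper bottle upright on the desk to the right of the gauge, then pushed the lever through three felt clicks and handed the job in at about 23 s, still holding it in the third (about 7.5 N); the verdict was not shown.

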